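# Read the lamp-house port with the thermometer wand

### The job

Check how hot the port glass of the lamp house is: slide the dark filter slide on its sloping face until the slide's round opening is centred over the port glass, then take the thermometer wand from its rest and hold its eye square to the glass, aimed at its middle from about 60 mm away, steady for two seconds. Lay the wand back in its rest the way it lay, leaving the slide set; do not knock the lamp house with the wand or drop the wand, and leave everything else where it stands.

Things in the scene. Friction and masses are not known exactly. Their poses are not given: they have to be found in the camera images.
- lamp_house: White instrument fixed to the table, 280 mm wide (y). Origin on the table under the middle of its sloping face; x points to its back. The face rises towards the back at 30 degrees, 171 mm up the slope, from 50 mm high (x = -74 mm) to 136 mm high (x = 74 mm); behind it (x = 70 to 200 mm) a flat box 136 mm high with black cooling fins on top, up to 152 mm.
- port (a point): Centre of the round amber port glass (34 mm across) in the middle of the sloping face, on the face, 93 mm above the table. z: outward normal of the face (30 degrees from vertical, leaning to the robot side); x: straight up the slope; y: along the slide's track. Two rails 11 mm high run along y, at x = -36 and +36 mm, each with a dark mark abreast of the port.
- filter_slide (a joint): Travel of the filter slide (m) along the port's +y, 0 to 0.085. At 0.060 its round opening is centred over the port glass. It stays where it is left (friction about 2 N). The slide is a dark plate 160 mm long (y), 62 mm wide, its top 8 mm above the face, with one round opening 46 mm across.
- slide_grip (a point): Middle of the top of the slide's grip, a black block 18 mm thick along y, 42 mm up the slope, standing square on the plate; its top is 51 mm above the face (43 mm above the plate). Axes as the port's. It lies 90 mm to the +y side of the slide's opening.
- slide_opening (a point): Centre of the slide's round opening (46 mm), at the plate's top, 8 mm above the face. Axes as the port's.
- wand: Grey thermometer wand, 0.2 kg, lying level in its rest. Origin on the axis of its handle; x along the handle towards its head, z up. Handle 24 mm wide (y), 26 mm high (z), from x = -65 to +60 mm; at x = 85 mm an upright black round head, 42 mm across, from z = -37 to +16 mm. Centre of mass about x = 25 mm. The eye looks along -z.
- wand_eye (a point): Middle of the glass eye in the underside of the wand's head, at (85, 0, -37) mm in the wand's frame, axes as the wand's; it looks along -z.
- wand_rest: Fixed metal rest: a foot 130 x 70 x 12 mm with two U-shaped saddles, 12 mm thick, at x = -45 and +45 mm; 78 mm free between them for the fingers. Origin under the foot, on the table. The handle lies along x, head towards +x beyond the saddle, its axis 60 mm above the table: slot floors at 47 mm, slots 34 mm wide, prong tops at 60 mm, 54 mm wide over all.
- lens_case: Black flat case 120 x 85 x 35 mm (bystander, leave where it is)
- cell: Round steel lens cell 68 mm across, 30 mm high (bystander, leave where it is)
- driver: Black-handled screwdriver 180 mm long, lying (bystander, leave where it is)
- lens_post: Round lens on a post with a steel foot 68 mm across, 157 mm high (bystander, leave where it is)
- cleaner: White bottle 56 mm across, 140 mm high (bystander, leave where it is)
- magnet_base: Dark steel block 60 x 60 x 62 mm (bystander, leave where it is)
There are look-alikes about, which are no part of the job. What is shaped like the wand but blue or red is not meant.

How it is judged:
On the way, in this order (a step that is already met when the one before it is completed fails the run):
1. The slide's opening is centred over the port glass (within 5 mm) and the slide stands still (value of joint filter_slide between 0.055 and 0.065 m and velocity of joint filter_slide between -0.005 and 0.005 m/s), for 0.3 s.
2. Slide still so set, the wand's eye is held still 2 s (under 20 mm/s, 0.15 rad/s), 30 to 90 mm from the glass, aimed within 12 mm of its centre in wand x and y, within 0.17 rad of square (value of joint filter_slide between 0.055 and 0.065 m and x of port in the frame of wand_eye between -0.012 and 0.012 m and y of port in the frame of wand_eye between -0.012 and 0.012 m and z of port in the frame of wand_eye between -0.09 and -0.03 m and angle between the z axis of wand and the z axis of port, either way round below 0.17 rad and linear speed of wand below 0.02 m/s and angular speed of wand below 0.15 rad/s), for 2 s.
At the end, for the whole second after the job is handed in: Slide opening within 5 mm of centred over the port glass; wand at rest in both saddles, eye down, head to the rest's +x (13 mm back to 20 mm forward of its middle, 12 mm sideways, 8 mm in height, 0.15 rad); each bystander within 30 mm of its start (value of joint filter_slide between 0.055 and 0.065 m and x of wand in the frame of wand_rest between -0.013 and 0.02 m and y of wand in the frame of wand_rest between -0.012 and 0.012 m and z of wand in the frame of wand_rest between 0.052 and 0.068 m and angle between the x axis of wand and the x axis of wand_rest, either way round below 0.15 rad and angle between the z axis of wand and the z axis of wand_rest, either way round below 0.15 rad and x of wand_eye in the frame of wand_rest above 0.05 m and z of wand_eye in the frame of wand_rest below 0.04 m and linear speed of wand below 0.01 m/s and distance of each of lens_case, cell, driver, lens_post, cleaner, magnet_base from where it was at the start of the episode below 0.03 m); the robot touches nothing.
It fails at once if The wand knocks the lamp house or its slide (more than 2 N) (contact force between wand and lamp_house above 2 N).
It fails at once if The wand is dropped: its handle axis falls below 35 mm over the table (height (world z) of wand below 0.035 m).
It fails at once if A bystander is moved more than 30 mm (distance of any of lens_case, cell, driver, lens_post, cleaner, magnet_base from where it was at the start of the episode above 0.03 m).
It also fails if it takes over 61 s, if anything falls off the work surface, if the arm or the gripper's body presses on something with over 40 N, if the wrist force passes 120 N, or if a joint passes its speed limit or range.

### The arm

A 7-joint arm with a two-finger parallel gripper is mounted at the origin on the work surface. World frame = base frame: x ahead of the robot, y to its left, z up, the work surface at z = 0. Lengths are in m, angles in rad, forces in N, time in s.
With the tool pointing down it reaches from about 0.425 to 0.925 m from the base axis. Payload 6.8 kg.
Tool frame: the origin (TCP) lies midway between the tips of the shut fingers; the grasp point (between the pads) lies 19 mm behind it (bot.pinch_z is the distance from the TCP to the grasp point, in m); z points along the fingers, y is the line along which they close (so a half turn about z gives the same grasp; the last joint's range is limited). The gripper opens to 85 mm and grips with 20 to 120 N. Pads are 22 mm wide; open, the fingers measure 114 mm over their backs; the gripper's body (76 mm by 85 mm) begins 54 mm behind the grasp point. The pads swing forward as they close: fully open they stand 13 mm farther back than shut.
Start: joints at [0.993, 0.477, 0.022, 1.555, -0.011, 1.109, -0.083], TCP at [0.306, -0.602, 0.207] pointing down, gripper open.
Joint ranges: [-2.96, 2.96], [-0.34, 2.1], [-1.41, 1.46], [0.24, 2.44], [-1.37, 4.51], [0.17, 1.92], [-2.96, 2.96]. Speed limits (rad/s): [2.39, 2.39, 3.14, 3.14, 3.14, 3.14, 3.14].

### API

Orientations are given as a unit quaternion [w, x, y, z].
In Python, from station import bot, imaging gives the robot as it stands. The module is installed in compiled form; this text tells all that it offers.
- The arm moves only by the tool carry_out, never from a script. Its argument "targets" is a list of rows, each a list of 5 numbers: the shift along the tool's x, y, z in cm, then the turn about the tool's z in degrees, then the opening, from -1 (shut) to 1 (fully open). In form: [[x, y, z, yaw, gripper], ...]. A call has 1 to 12 rows; each row shifts and turns the commanded pose from where the row before left it, along the tool's axes as they then stand; what a row does not reach is not made up. A row lasts 1/10 s, in which the tool goes at most 50 mm and 8.59 degrees, less where a joint would pass 70% of its speed; a pose out of reach is approached as far as the arm can. A call is refused whole if a number of a shift passes 5 or a number of a turn 8.59, either way. A call with a gripper value outside its range is refused whole. The fingers move at their own pace and stop on an object; "force" is the grip in N (left out, the last holds). Time passes only in rows, so rows that do not move let the fingers close. It gives the time, the measured TCP pose, the force, the opening and the grip force at its end, in the units of the state.
- bot.get_obs(): the state, without advancing time (a new reading comes with each control period).
- imaging.read_camera(name): name is "scene" or "top" or "wrist"; returns the picture (400x640x3 uint8, red, green, blue); there is no depth.
- imaging.calibration(name): a dict with "fx", "fy", "cx", "cy" (pixels), "extrinsics" (4x4, takes a point from world to camera coordinates). Camera axes: x right, y up, looking along -z (the intrinsics and any distortion apply to the point x, -y, -z); pixel columns grow to the right and rows downward; lengths in m; the calibration is good to about 2 mm. A picture is of the moment at which its call begins: read the wrist's pose just before it. calibration takes no time and is no camera call; for the wrist camera it gives the pose at the moment of the call.
- bot.hand_in(): hands the job in; it is judged then, once.
The state is a dict: "t": time; "q": joint angles; "joint_vel": joint speeds; "joint_torque": joint torques, N m; "eef_pos": TCP position; "tool_rot": TCP orientation; "contact_force": force on the tool from outside, world axes, zero at the start; "torque": the same for the moment, N m; "gripper_width": opening from 0.0 (shut) to 1.0 (fully open); "grasp_force": force on a finger pad.
Only numpy, scipy, OpenCV 4.12 (cv2) and the standard library are available. Lean on these libraries where they do the work, as an engineer would, in place of code of your own. Each camera call takes 0.05 s, during which the arm holds its last target. There are 200 camera calls.

## Working session

There is one attempt and no reset: what is moved stays moved. The work goes in short steps, Python scripts to look and compute and a tool call to move; the robot and the scene stay as the last step left them, time stands still between calls to the robot, and variables do not carry over. Pictures are saved under pics/ and viewed, at most 10 in all, crops included, and the job is handed in when it is done.

Besides the shell and the picture viewer there is one more tool, called after "Call:" as name(argument=value, ...) on one line, values as JSON. carry_out: Moves the arm, as the interface text tells. Its arguments: {"type":"object","properties":{"targets":{"type":"array"},"force":{"type":"number"}},"required":["targets"]}

```bash
mkdir -p pics
python3 - <<'E'
from station import bot, imaging
import cv2,numpy as np
for n in ("scene","top"):
    cv2.imwrite(f"pics/{n}0.png",imaging.read_camera(n)[:,:,::-1]); c=imaging.calibration(n); print(n,c)
o=bot.get_obs();print(o["t"],o["eef_pos"],o["tool_rot"],bot.pinch_z)
E
```

```text
scene {'fx': 427.06808181214603, 'fy': 427.06808181214603, 'cx': 320.35748314057713, 'cy': 196.25510813635728, 'extrinsics': array([[-0.32855695,  0.9444812 , -0.00236577,  0.16825282],
       [-0.77129606, -0.26686362,  0.57782886,  0.2722951 ],
       [ 0.54511716,  0.19167439,  0.81615453, -1.52618604],
       [ 0.        ,  0.        ,  0.        ,  1.        ]])}
top {'fx': 422.31788702942174, 'fy': 422.31788702942174, 'cx': 324.81200211828786, 'cy': 197.59447187415947, 'extrinsics': array([[ 3.28271371e-04, -9.99910588e-01, -1.33681540e-02,
        -1.12926601e-02],
       [ 9.97878882e-01, -5.42681971e-04,  6.50956385e-02,
        -4.43235236e-01],
       [-6.50970728e-02, -1.33611676e-02,  9.97789482e-01,
        -1.43691697e+00],
       [ 0.00000000e+00,  0.00000000e+00,  0.00000000e+00,
         1.00000000e+00]])}
0.1 [ 0.30530734 -0.60135035  0.20652231] [-8.01659050e-04  9.72540090e-01  2.32733915e-01 -2.34222003e-04] 0.0187
```

View pics/scene0.png

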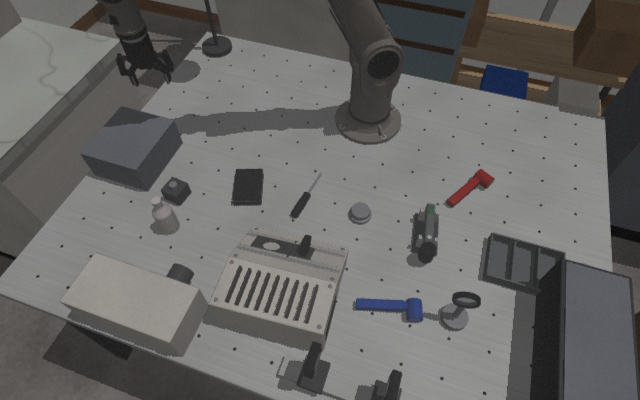

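View pics/top0.png

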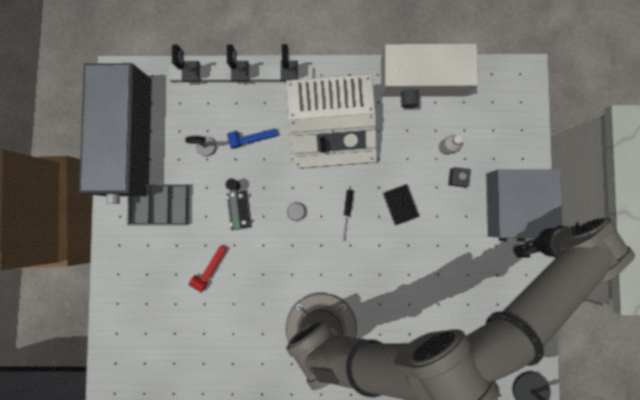

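Wand candidates in the top view are the grey one at (238,205), lying in a rest, the blue one at (253,137) and the red one at (208,268). By the description I choose the grey one. The lamp house is at (333,120), with its slide grip at about (323,143) and the opening at about (350,141). I'll check this in one close crop.

Run:
```python
import cv2,numpy as np
t=cv2.imread("pics/top0.png");s=cv2.imread("pics/scene0.png")
a=cv2.resize(t[70:175,280:385],(420,420),interpolation=cv2.INTER_CUBIC)
b=cv2.resize(t[170:240,215:265],(300,420),interpolation=cv2.INTER_CUBIC)
cv2.imwrite("pics/crop1.png",np.clip(1.5*np.hstack([a,b]),0,255).astype(np.uint8))
```

```text
(no output)
```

View pics/crop1.png

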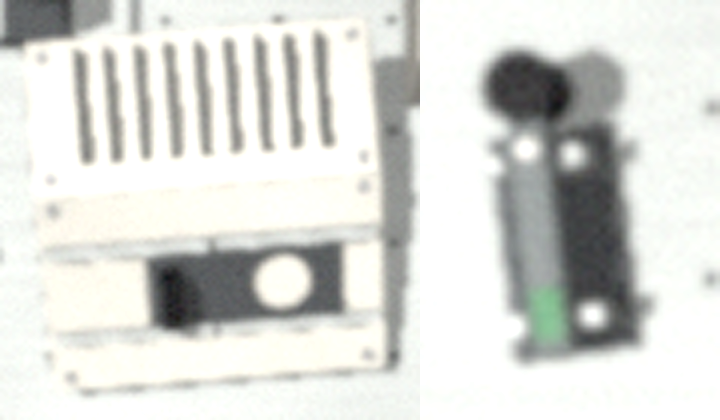

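The crop shows the grey wand in its rest. Its head is black, at top-view pixel (231,184), and its tail is green, at (236,227), with a shadow to the right. The slide's opening is at (351,140), on the −y side of the rail marks at (333,131) and (333,152.5), so it has to travel in +y. Next I fit the poses.

```bash
cat > h.py <<'E'
from station import bot, imaging
import numpy as np, cv2
from scipy.optimize import least_squares
from scipy.spatial.transform import Rotation as R
def proj(c,P):
    P=np.atleast_2d(P);E=c["extrinsics"];p=P@E[:3,:3].T+E[:3,3]
    return np.c_[c["cx"]+c["fx"]*p[:,0]/-p[:,2], c["cy"]-c["fy"]*p[:,1]/-p[:,2]]
def ray(c,uv,z):
    E=c["extrinsics"];d=np.array([(uv[0]-c["cx"])/c["fx"],-(uv[1]-c["cy"])/c["fy"],-1])
    Rt=E[:3,:3].T;o=-Rt@E[:3,3];d=Rt@d
    return o+d*(z-o[2])/d[2]
def Rz(a): return R.from_euler('z',a).as_matrix()
def lamp(p,P): return np.atleast_2d(P)@Rz(p[2]).T+np.array([p[0],p[1],0])
C,S=np.cos(np.pi/6),.5
def port(x,y,z): return np.array([x*C-z*S,y,.093+x*S+z*C])  # port frame -> lamp frame
def tool(): # pos, yaw of tool x (deg), tilt
    o=bot.get_obs();M=R.from_quat(o["tool_rot"],scalar_first=True).as_matrix()
    return np.array(o["eef_pos"]),np.degrees(np.arctan2(M[1,0],M[0,0])),M,o
def togo(target,yaw):
    p,y,M,o=tool();d=M.T@(np.array(target)-p)
    print("t %.1f tcp %s yaw %.1f tilt %.1f  move cm %s  yaw row %.1f"%(o["t"],p.round(4),y,np.degrees(np.arccos(-M[2,2])),(d*100).round(1),-((yaw-y+90)%180-90)))
E
python3 - <<'E'
from h import *
c=imaging.calibration("top")
f=[([.2,.14,.136],(27,42)),([.2,-.14,.136],(365,18)),(port(.036,0,.011),(212,243)),(port(-.036,0,.011),(213,330))]
uv=np.array([(280+a[1][0]/4,70+a[1][1]/4) for a in f]); P=np.array([a[0] for a in f])
r=least_squares(lambda p:(proj(c,lamp(p,P))-uv).ravel(),[.65,0,0]);p=r.x
print("lamp",p.round(4),np.degrees(p[2]),r.fun.round(1))
q=least_squares(lambda q:(proj(c,lamp(p,port(0,q[0],.008)))-[(280+283/4,70+281/4)]).ravel(),[0]);print("opening y",q.x,q.fun)
cs=imaging.calibration("scene")
print("scene port, opening, grip",proj(cs,lamp(p,[port(0,0,0),port(0,q.x[0],.008),port(0,q.x[0]+.09,.051),[.2,.14,.136],[.2,-.14,.136],[-.074,.14,.05],[-.074,-.14,.05]])).round(0))
g=lamp(p,port(0,q.x[0]+.09,.051))[0];print("grip",g)
h=ray(c,(231.2,183.8),.076);t=ray(c,(236.3,227.2),.073);print("wand head,tail",h.round(3),t.round(3),np.linalg.norm(h-t), "yaw",np.degrees(np.arctan2(*(h-t)[[1,0]])))
togo(g+[0,0,.08],np.degrees(p[2]))
print("limits check dist",np.hypot(*g[:2]))
E
```

```text
lamp [ 0.6234 -0.0392  0.0659] 3.774654987573729 [-1.3 -0.5  1.3 -0.5 -0.5  0.9  0.5  0.2]
opening y [-0.05770364] [0.03532828 0.5228774 ]
scene port, opening, grip [[292. 251.]
 [272. 244.]
 [306. 238.]
 [324. 334.]
 [208. 302.]
 [350. 248.]
 [254. 225.]]
grip [ 0.59582261 -0.00869937  0.1371673 ]
wand head,tail [0.485 0.297 0.076] [0.342 0.279 0.073] 0.14437458193270356 yaw 7.264369836890002
t 0.1 tcp [ 0.3053 -0.6014  0.2065] yaw 26.9 tilt 0.1  move cm [ 52.7 -39.7  -1. ]  yaw row 23.1
limits check dist 0.5958861127164574
```

Call:
carry_out(targets=[[0, 0, -4, 0, 1], [0, 0, -4, 0, 1], [3.8, -2.8, 0, 0, 1], [3.8, -2.8, 0, 0, 1], [3.8, -2.8, 0, 0, 1], [3.8, -2.8, 0, 0, 1], [3.8, -2.8, 0, 0, 1], [3.8, -2.8, 0, 0, 1], [3.8, -2.8, 0, 0, 1], [3.8, -2.8, 0, 0, 1], [3.8, -2.8, 0, 0, 1], [3.8, -2.8, 0, 0, 1]], force=20)

```text
t: 1.3
eef_pos: [0.5179, -0.1784, 0.2872]
tool_rot: [-0.0, 0.973, 0.233, -0.0]
contact_force: [1.0, 0.1, 0.3]
gripper_width: 0.999
grasp_force: 0.0
```

Call:
carry_out(targets=[[3.8, -2.8, 0, 0, 1], [3.8, -2.8, 0, 0, 1], [0, 0, 0, 7.7, 1], [0, 0, 0, 7.7, 1], [0, 0, 0, 7.7, 1], [0, 0, 0, 0, 1]])

```text
t: 1.9
eef_pos: [0.5598, -0.0957, 0.2869]
tool_rot: [0.0, 0.999, 0.033, -0.0]
contact_force: [-0.4, 1.0, -0.5]
gripper_width: 1.002
grasp_force: 0.0
```

Run:
```python
from h import *
togo([.5958,-.0087,.137+.06],3.8)
cv2.imwrite("pics/w1.png",imaging.read_camera("wrist")[:,:,::-1])
c=imaging.calibration("wrist");p=[.6234,-.0392,.0659]
print(proj(c,lamp(p,[port(0,-.0577,.008),port(0,.0323,.051),port(.036,0,.011),port(-.036,0,.011)])).round(0))
```

```text
t 1.9 tcp [ 0.5598 -0.0957  0.2869] yaw 3.8 tilt 0.1  move cm [ 4.2 -8.4  9. ]  yaw row -0.0
[[321. 105.]
 [224. 131.]
 [259.  72.]
 [267. 135.]]
```

View pics/w1.png

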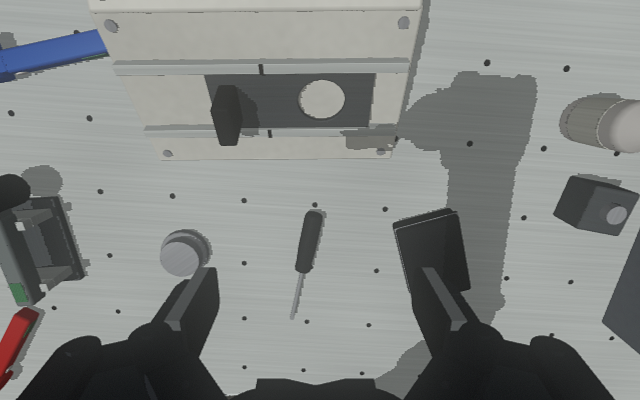

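The wrist view shows the marks at (262,69) and (270,133), the opening at (322,99), and the grip top around (227,118). The front corners are at (162,159) and (393,158). I'll refit from these.

Run:
```python
from h import *
c=imaging.calibration("wrist")
P=np.array([port(.036,0,.011),port(-.036,0,.011),[-.074,.14,.05],[-.074,-.14,.05]]);uv=np.array([(262,69),(270,133),(162,159),(393,158)])
r=least_squares(lambda p:(proj(c,lamp(p[:3],P))-uv).ravel().tolist()+(proj(c,lamp(p[:3],port(0,p[3],.008)))[0]-[322,99]).tolist(),[.62,-.04,.06,-.05]);p=r.x
print(p.round(4),r.fun.round(1))
g=lamp(p,port(0,p[3]+.09,.051))[0];print(g,proj(c,g))
togo([g[0],g[1],g[2]-.010-.019],np.degrees(p[2]))
```

```text
[ 0.6272 -0.043   0.0814 -0.0545] [ 0.6 -0.8  1.1 -1.2 -1.8  1.5 -0.3 -0.3  0.   1.2]
[ 0.59891331 -0.00961422  0.1371673 ] [[224.65886017 127.9044614 ]]
t 1.9 tcp [ 0.5598 -0.0958  0.2871] yaw 4.0 tilt 0.0  move cm [ 4.5 -8.3 17.9]  yaw row -0.7
```

Call:
carry_out(targets=[[2.3, -4.1, 0, 0, 1], [2.2, -4.2, 0, -0.7, 1], [0, 0, 4, 0, 1], [0, 0, 4, 0, 1], [0, 0, 4, 0, 1], [0, 0, 3, 0, 1], [0, 0, 2.8, 0, 1], [0, 0, 0, 0, 1], [0, 0, 0, 0, -1], [0, 0, 0, 0, -1], [0, 0, 0, 0, -1], [0, 0, 0, 0, -1]])

```text
t: 3.15
eef_pos: [0.6003, -0.01, 0.1108]
tool_rot: [0.0, 0.999, 0.04, 0.001]
contact_force: [0.5, -0.2, -0.4]
gripper_width: 0.334
grasp_force: 0.0
```

Call:
carry_out(targets=[[0, 0, 0, 0, -1], [0, 0, 0, 0, -1], [0, 0, 0, 0, -1], [0, 0, 0, 0, -1], [0, 0, 0, 0, -1], [0, 0, 0, 0, -1]])

```text
t: 3.75
eef_pos: [0.6, -0.0099, 0.1105]
tool_rot: [0.0, 0.999, 0.039, 0.001]
contact_force: [-2.1, 1.0, 7.0]
gripper_width: 0.199
grasp_force: 23.2
```

Run:
```python
from h import *
togo([.5989,-.0096,.108],4.7)
cv2.imwrite("pics/w2.png",imaging.read_camera("wrist")[:,:,::-1])
c=imaging.calibration("wrist");p=[.6272,-.043,.0814]
print(proj(c,lamp(p,[port(0,-.0545,.008),port(0,0,0),port(.036,0,.011),port(-.036,0,.011)])).round(0))
```

```text
t 3.8 tcp [ 0.6    -0.0099  0.1105] yaw 4.5 tilt 0.1  move cm [-0.1 -0.   0.2]  yaw row -0.2
[[478. 205.]
 [377. 194.]
 [391. 160.]
 [372. 246.]]
```

View pics/w2.png

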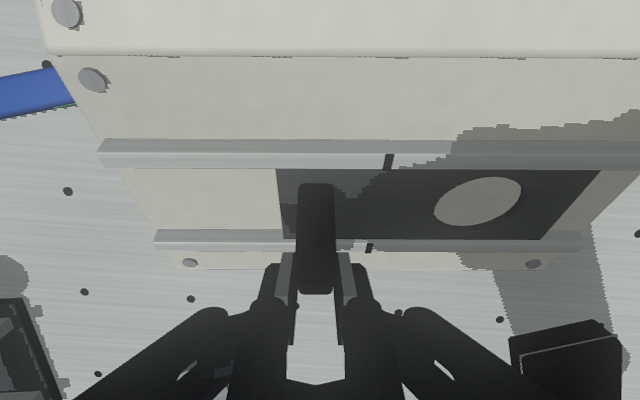

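Call:
carry_out(targets=[[0, -0.9, 0, 0, -1], [0, -0.9, 0, 0, -1], [0, -0.9, 0, 0, -1], [0, -0.9, 0, 0, -1], [0, -0.9, 0, 0, -1], [0, -0.9, 0, 0, -1], [0, 0, 0, 0, -1], [0, 0, 0, 0, -1], [0, 0, 0, 0, -1], [0, 0, 0, 0, -1]])

```text
t: 4.8
eef_pos: [0.596, 0.045, 0.1105]
tool_rot: [-0.001, 0.999, 0.04, 0.001]
contact_force: [-0.4, 1.3, 5.8]
gripper_width: 0.196
grasp_force: 23.2
```

Run:
```python
from h import *
togo([.5989,-.0096,.108],4.7)
im=imaging.read_camera("wrist")[:,:,::-1]
c=imaging.calibration("wrist");p=[.6272,-.043,.0814]
print(proj(c,lamp(p,[port(0,0,.008),port(0,0,0),port(.036,0,.011),port(-.036,0,.011)])).round(0))
cv2.imwrite("pics/w3.png",cv2.resize(im[120:270,360:580],None,fx=3,fy=3,interpolation=cv2.INTER_CUBIC))
```

```text
t 4.8 tcp [0.596  0.045  0.1105] yaw 4.6 tilt 0.1  move cm [-0.1  5.5  0.2]  yaw row -0.1
[[479. 206.]
 [474. 195.]
 [508. 161.]
 [460. 246.]]
```

View pics/w3.png

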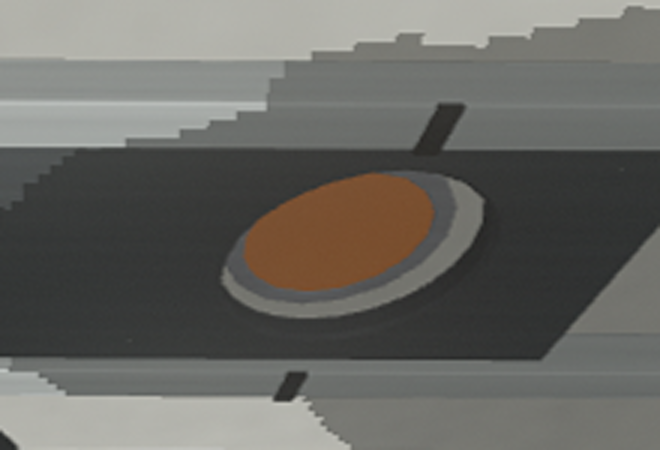

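The glass is centred in the opening: amber centre at crop (340,230), opening at (353,245), as predicted to within about 1 mm after parallax. I'll release the grip and go to look at the wand.

Call:
carry_out(targets=[[0, 0, 0, 0, 0.2], [0, 0, 0, 0, 1], [0, 0, 0, 0, 1], [0, 0, 0, 0, 1], [0, 0, -4, 0, 1], [0, 0, -4, 0, 1], [0, 0, -4, 0, 1], [0, 0, -4, 0, 1], [-1.2, -4.6, 0, 0, 1], [-1.2, -4.6, 0, 0, 1], [-1.2, -4.6, 0, 0, 1], [-1.2, -4.6, 0, 0, 1]])

```text
t: 6.05
eef_pos: [0.5321, 0.2248, 0.2695]
tool_rot: [0.0, 0.999, 0.039, 0.0]
contact_force: [1.3, 0.3, 0.2]
gripper_width: 1.002
grasp_force: 0.0
```

Call:
carry_out(targets=[[-1.2, -4.6, 0, 0, 1], [0, 0, 0, 0, 1], [0, 0, 0, 0, 1]])

```text
t: 6.35
eef_pos: [0.5165, 0.2696, 0.2692]
tool_rot: [0.0, 0.999, 0.041, -0.0]
contact_force: [0.2, -0.7, 0.1]
gripper_width: 0.997
grasp_force: 0.0
```

Run:
```python
from h import *
togo([.41,.288,.15],7.3)
np.save("w4cal.npy",imaging.calibration("wrist"))
im=imaging.read_camera("wrist")[:,:,::-1]
cv2.imwrite("pics/w4.png",im)
c=imaging.calibration("wrist")
print(proj(c,[[.485,.297,.076],[.342,.279,.073]]).round(0))
```

```text
t 6.3 tcp [0.5165 0.2696 0.2692] yaw 4.7 tilt 0.0  move cm [-10.5  -2.7  11.9]  yaw row -2.6
[[287. 192.]
 [295. 300.]]
```

View pics/w4.png

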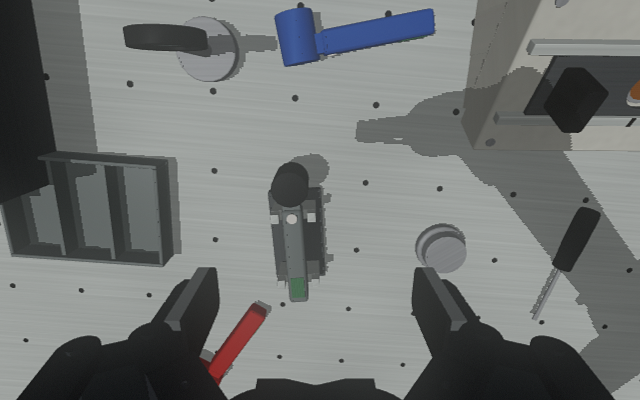

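The wand head is at (290,185), its green tail end at (297,299), and the front prongs at (274,219) and (311,217).

Run:
```python
from h import *
c=np.load("w4cal.npy",allow_pickle=True).item()
E=c["extrinsics"];print("cam",(-E[:3,:3].T@E[:3,3]).round(3),"look",(-E[2,:3]).round(2))
P=np.array([[-.065,0,.073],[.085,0,.05],[.045,.022,.06],[.045,-.022,.06]]);uv=np.array([(297,300),(290,186),(274,219),(311,217)])
r=least_squares(lambda p:(proj(c,lamp(p,P))-uv).ravel(),[.41,.288,.12]);p=r.x
print(p.round(4),np.degrees(p[2]),r.fun.round(1)); print(proj(c,lamp(p,[[.106,0,.076],[.064,0,.023],[-.065,.012,.073],[-.065,-.012,.073]])).round(0))
g=lamp(p,[.012,0,0])[0]
togo([g[0],g[1],.041],np.degrees(p[2]))
```

```text
cam [0.601 0.277 0.436] look [-0.33 -0.03 -0.95]
[0.4016 0.286  0.1274] 7.299760256072586 [ 0.4  3.   0.4 -2.6 -0.3 -0.1 -0.4  0.3]
[[287. 172.]
 [293. 193.]
 [288. 303.]
 [307. 303.]]
t 6.4 tcp [0.5174 0.2678 0.2691] yaw 4.5 tilt 0.0  move cm [-10.2  -2.8  22.8]  yaw row -2.8
```

Call:
carry_out(targets=[[-3.3, -0.9, 0, 0, 1], [-3.3, -0.9, 0, 0, 1], [-3.3, -1.0, 0, -2.8, 1], [0, 0, 4, 0, 1], [0, 0, 4, 0, 1], [0, 0, 4, 0, 1], [0, 0, 4, 0, 1], [0, 0, 3, 0, 1], [0, 0, 2, 0, 1], [0, 0, 1.6, 0, 1], [0, 0, 0, 0, 1], [0, 0, 0, 0, 1]])

```text
t: 7.6
eef_pos: [0.4172, 0.2874, 0.0436]
tool_rot: [0.0, 0.998, 0.063, 0.0]
contact_force: [-0.4, 1.0, 0.3]
gripper_width: 1.0
grasp_force: 0.0
```

Run:
```python
from h import *
p=[.4016,.286,.1274];g=lamp(p,[.015,0,0])[0]
togo([g[0],g[1],.042],7.3);o=bot.get_obs();print(np.round(o["q"],2),np.round(o["contact_force"],1))
im=imaging.read_camera("wrist")[:,:,::-1];cv2.imwrite("pics/w5.png",im)
```

```text
t 7.6 tcp [0.4172 0.2874 0.0436] yaw 7.2 tilt 0.0  move cm [-0.1 -0.1  0.2]  yaw row -0.1
[-0.41  0.46 -0.39  2.06  0.28  0.66 -2.43] [-0.4  1.   0.3]
```

View pics/w5.png

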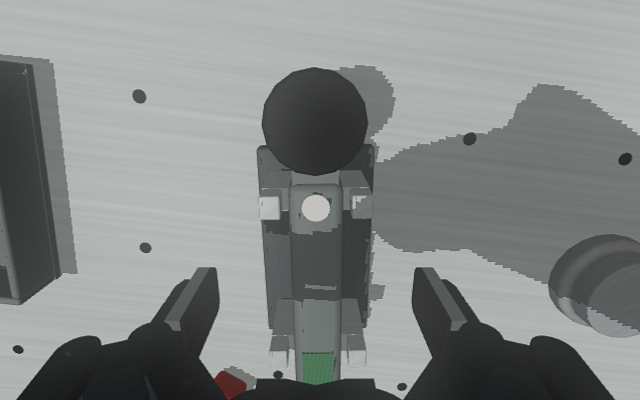

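The view shows the wand centred between the open fingers. Head top is at (315,121), front prongs at (268,208) and (360,207), rear prongs at (279,357) and (357,356), and nothing is near the fingers. I'll refine the fit before closing.

Run:
```python
from h import *
c=imaging.calibration("wrist")
P=np.array([[.045,.022,.06],[.045,-.022,.06],[-.045,.022,.06],[-.045,-.022,.06]]);uv=np.array([(268,208),(360,207),(279,354),(357,353)])
r=least_squares(lambda p:(proj(c,lamp(p,P))-uv).ravel(),[.41,.288,.12]);p=r.x
print("rest",p.round(4),np.degrees(p[2]),r.fun.round(1))
h=ray(c,(315,121),.076);
t=tool()[0]; print("in rest frame: head",((h-[p[0],p[1],0])@Rz(p[2])).round(4),"tcp",((t-[p[0],p[1],0])@Rz(p[2])).round(4))
print(proj(c,lamp(p,[.085,0,.076])))
ce=ray(c,(620,300),.03);print("cell ~ rest frame",((ce-[p[0],p[1],0])@Rz(p[2])).round(3))
```

```text
rest [0.4027 0.2859 0.1482] 8.488382401016382 [-0.6 -2.   0.8 -3.  -0.6  3.7  0.4  3.3]
in rest frame: head [ 0.0854 -0.0014  0.076 ] tcp [ 0.0149 -0.0001  0.0441]
[[311.46208172 122.20539216]]
cell ~ rest frame [-0.033 -0.189  0.03 ]
```

Call:
carry_out(targets=[[0, 0, 0, 0, -1], [0, 0, 0, 0, -1], [0, 0, 0, 0, -1], [0, 0, 0, 0, -1], [0, 0, 0, 0, -1], [0, 0, 0, 0, -1], [0, 0, 0, 0, -1], [0, 0, 0, 0, -1], [0, 0, 0, 0, -1], [0, 0, 0, 0, -1], [0, 0, 0, 0, -1]], force=25)

```text
t: 8.75
eef_pos: [0.4165, 0.2885, 0.0438]
tool_rot: [0.0, 0.998, 0.064, 0.0]
contact_force: [-0.5, -1.8, 6.0]
gripper_width: 0.271
grasp_force: 27.6
```

Call:
carry_out(targets=[[0, 0, -1, 0, -1], [0, 0, -2, 0, -1], [0, 0, -3, 0, -1], [0, 0, 0, -8, -1], [0, 0, 0, -8, -1], [0, 0, 0, -8, -1], [0, 0, 0, -8, -1], [0, 0, 0, -8, -1], [-3.4, 1.8, 0, 0, -1], [-3.5, 1.9, 0, 0, -1], [0, 0, 0, 0, -1], [0, 0, 0, 0, -1]])

```text
t: 9.95
eef_pos: [0.3967, 0.2116, 0.1036]
tool_rot: [0.0, 0.916, 0.4, -0.0]
contact_force: [-0.6, 0.4, -1.7]
gripper_width: 0.264
grasp_force: 26.7
```

Run:
```python
from h import *
p=np.array([.4027,.2859,.14]);a=np.radians(40)
tg=lamp(p,[.039-.0713*np.cos(a),-.027-.0713*np.sin(a),.0453])[0]
togo(tg,np.degrees(p[2]+a));o=bot.get_obs();print(np.round(o["contact_force"],1),o["gripper_width"],o["grasp_force"])
im=imaging.read_camera("wrist")[:,:,::-1];im2=imaging.read_camera("scene")[:,:,::-1]
cv2.imwrite("pics/w6.png",np.hstack([cv2.resize(im,(480,300)),cv2.resize(im2[150:300,350:510],(320,300),interpolation=cv2.INTER_CUBIC)]))
```

```text
t 9.9 tcp [0.3967 0.2116 0.1036] yaw 47.2 tilt 0.0  move cm [0.  0.1 5.8]  yaw row -0.8
[-0.6  0.4 -1.7] 0.26428191909667 26.734980940818787
```

View pics/w6.png

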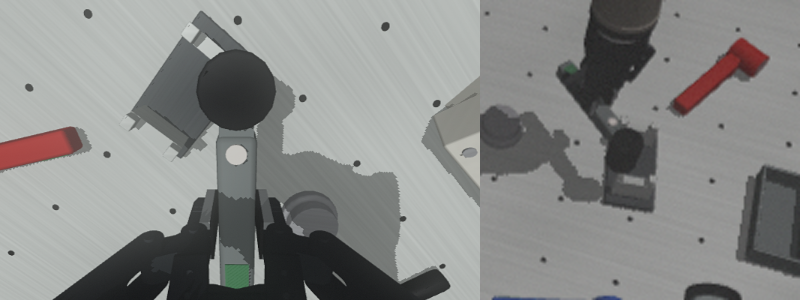

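In the last picture the level wand's head (235,90) covers the front saddle's near prong, and the tail is clear of the cell. Now I press the head on the prong to pivot the wand in the grip.

Call:
carry_out(targets=[[0, 0, 1, 0, -1], [0, 0, 1, 0, -1], [0, 0, 0.5, 0, -1], [0, 0, 0.5, 0, -1], [0, 0, 0.5, 0, -1], [0, 0, 0, 0, -1]], force=20)

```text
t: 10.65
eef_pos: [0.395, 0.2111, 0.0671]
tool_rot: [0.001, 0.916, 0.401, -0.002]
contact_force: [-4.3, -5.5, 5.5]
gripper_width: 0.273
grasp_force: 28.5
```

Run:
```python
from h import *
togo([.3967,.2116,.0453],48)
o=bot.get_obs();print(np.round(o["contact_force"],1),np.round(o["torque"],2),o["gripper_width"],o["grasp_force"])
im=imaging.read_camera("wrist");g=im.max(2)
cv2.imwrite("pics/w7.png",im[:,:,::-1])
# dark head blob near column 313, rows 40..190
m=(g<75).astype(np.uint8);m[200:]=0
n,l,s,ce=cv2.connectedComponentsWithStats(m)
for i in range(1,n):
    if s[i,4]>800: print(s[i],ce[i].round(0))
im=cv2.imread("pics/w6.png")
```

```text
t 10.7 tcp [0.395  0.2111 0.0671] yaw 47.3 tilt 0.3  move cm [0.2 0.1 2.2]  yaw row -0.7
[-4.3 -5.5  5.5] [-0.84  0.73 -0.05] 0.2728027978966446 28.517639636993408
[  257    48   116   138 11274] [315. 123.]
```

Call:
carry_out(targets=[[0, 0, 0.5, 0, -1], [0, 0, 0.5, 0, -1], [0, 0, 0.5, 0, -1], [0, 0, 0.5, 0, -1], [0, 0, 0.3, 0, -1], [0, 0, 0, 0, -1], [0, 0, 0, 0, -1]])

```text
t: 11.4
eef_pos: [0.3932, 0.2089, 0.0436]
tool_rot: [0.002, 0.916, 0.401, -0.005]
contact_force: [-7.9, -7.7, 3.2]
gripper_width: 0.274
grasp_force: 32.5
```

Run:
```python
from h import *
togo([.3967,.2116,.0453],48)
o=bot.get_obs();print(np.round(o["contact_force"],1),np.round(o["torque"],2),o["gripper_width"],o["grasp_force"])
im=imaging.read_camera("wrist");g=im.max(2)
cv2.imwrite("pics/w8.png",im[:,:,::-1])
m=(g<75).astype(np.uint8);m[230:]=0
n,l,s,ce=cv2.connectedComponentsWithStats(m)
for i in range(1,n):
    if s[i,4]>800: print(s[i],ce[i].round(0))
# predicted head outline for tilt angles
c=imaging.calibration("wrist");t,y,M,_=tool()
ex=M[:,0];ez=np.array([0,0,1.]);G=t+[0,0,.0162];ey=np.cross(ez,ex)
k=np.linspace(0,2*np.pi,60)
for th in (0,10,20,25,30,35):
    a=np.radians(th);X=ex*np.cos(a)+ez*np.sin(a);Z=ez*np.cos(a)-ex*np.sin(a)
    O=G-.015*X
    Q=np.vstack([O+X*(.085+.021*np.cos(q))+ey*.021*np.sin(q)+Z*z for q in k for z in(.016,-.037)])
    uv=proj(c,Q);print(th,uv.min(0).round(0),uv.max(0).round(0), (uv.max(0)-uv.min(0)).round(0),"eye z",(O+.085*X-.037*Z)[2].round(3),"tail",(O-.065*X-.013*Z)[2].round(3))
```

```text
t 11.4 tcp [0.3932 0.2089 0.0436] yaw 47.3 tilt 0.6  move cm [ 0.4  0.1 -0.2]  yaw row -0.7
[-7.9 -7.7  3.2] [-1.57  1.42 -0.03] 0.27373639120960347 32.47766375541687
[  249    46   133   176 18191] [315. 138.]
0 [260.  65.] [369. 176.] [108. 111.] eye z 0.022 tail 0.048
10 [256.  56.] [373. 190.] [118. 134.] eye z 0.035 tail 0.034
20 [251.  48.] [378. 209.] [127. 161.] eye z 0.048 tail 0.021
25 [249.  47.] [380. 220.] [131. 173.] eye z 0.055 tail 0.015
30 [247.  47.] [382. 232.] [135. 185.] eye z 0.062 tail 0.009
35 [245.  50.] [384. 244.] [139. 194.] eye z 0.069 tail 0.004
```

Call:
carry_out(targets=[[0, 0, 0.2, 0, -1], [0, 0, 0, 0, -1], [0, 0, -1, 0, -1], [0, 0, -3, 0, -1], [0, 0, -4, 0, -1], [0, 0, -4, 0, -1], [0, 0, 0, 8.5, -1], [0, 0, 0, 8.5, -1], [0, 0, 0, 8.5, -1], [0, 0, 0, 8.5, -1], [0, 0, 0, 8.5, -1], [0, 0, 0, 0, -1]], force=30)

```text
t: 12.65
eef_pos: [0.3969, 0.2132, 0.1635]
tool_rot: [-0.0, 0.999, 0.042, 0.0]
contact_force: [-0.4, 0.4, -2.5]
gripper_width: 0.266
grasp_force: 32.0
```

```bash
cat > est.py <<'E'
from h import *
def outline(c,t,M,th,dx,dz,g=.015):
    ex=np.array([M[0,0],M[1,0],0]);ex/=np.linalg.norm(ex);ez=np.array([0,0,1.]);ey=np.cross(ez,ex)
    a=np.radians(th);X=ex*np.cos(a)+ez*np.sin(a);Z=ez*np.cos(a)-ex*np.sin(a)
    O=t+[0,0,.0162]+dz*Z-(g+dx)*X
    k=np.linspace(0,2*np.pi,60)
    Q=np.vstack([O+X*(.085+.021*np.cos(q))+ey*.021*np.sin(q)+Z*z for q in k for z in(.016,-.037)])
    uv=proj(c,Q);return np.r_[uv.min(0),uv.max(0)],O,X,Z
def measure(name):
    t,y,M,o=tool();c=imaging.calibration("wrist");im=imaging.read_camera("wrist")
    cv2.imwrite(f"pics/{name}.png",im[:,:,::-1])
    m=(im.max(2)<75).astype(np.uint8);m[240:]=0
    n,l,s,ce=cv2.connectedComponentsWithStats(m)
    i=min((i for i in range(1,n) if s[i,4]>3000),key=lambda i:abs(ce[i,0]-315))
    b=np.r_[s[i,0],s[i,1],s[i,0]+s[i,2],s[i,1]+s[i,3]].astype(float)
    r=least_squares(lambda p:(outline(c,t,M,p[0]*30,p[1]*.01,p[2]*.01)[0]-b).tolist()+[p[1]*2,p[2]*2],[.9,0,0])
    print("bbox",b,"tilt %.1f dx %.1fmm dz %.1fmm"%(r.x[0]*30,r.x[1]*10,r.x[2]*10),"res",r.fun.round(1),"grip",round(o["gripper_width"],3),round(o["grasp_force"],1))
    return r.x[0]*30,t,M
E
python3 - <<'E'
from est import *
th,t,M=measure("w9")
p=np.array([.6272,-.043,.0814]);a=np.radians(29)
P0=lamp(p,port(0,0,0))[0];n=Rz(p[2])@[-S,0,C]
th=np.radians(th);d=Rz(p[2])
X=d@[np.cos(th),0,np.sin(th)];Z=d@[-np.sin(th),0,np.cos(th)]
G=P0+.060*Z+.037*Z-.070*X
togo(G-[0,0,.0162],np.degrees(p[2]))
E
```

```text
bbox [249.  46. 382. 222.] tilt 26.2 dx -0.1mm dz 0.5mm res [ 0.6 -0.   0.5  0.  -0.   0.1] grip 0.266 32.0
t 12.7 tcp [0.3969 0.2132 0.1634] yaw 5.0 tilt 0.0  move cm [10.1 27.5  3. ]  yaw row 0.4
```

View pics/w9.png

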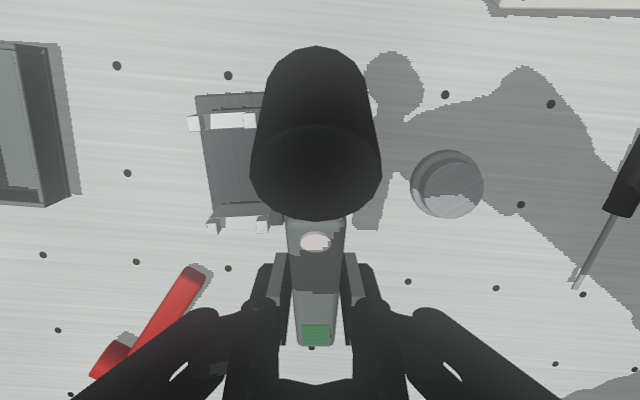

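The picture shows the wand tilted head-up in the grip, with its head at (315,135), tail clear, and everything else in place. The outline fit gives a 26.2° tilt, 3.8° off square, which is within tolerance.

Call:
carry_out(targets=[[0, 2, 0, 0.4, -1], [0, 3.5, 0, 0, -1], [0, 4, 0, 0, -1], [0, 4, 0, 0, -1], [0, 4, 0, 0, -1], [0, 4, 0, 0, -1], [0, 3.5, 0, 0, -1], [0, 2, 0, 0, -1], [2, 0.5, 0, 0, -1], [3, 0, 0, 0, -1], [2, 0, 0, 0, -1], [0, 0, 0, 0, -1]])

```text
t: 13.9
eef_pos: [0.4909, -0.0554, 0.1635]
tool_rot: [-0.0, 0.999, 0.041, 0.001]
contact_force: [-0.5, -0.1, -2.8]
gripper_width: 0.269
grasp_force: 32.0
```

Run:
```python
from est import *
th,t,M=measure("w10")
p=np.array([.6272,-.043,.0814])
P0=lamp(p,port(0,0,0))[0]
th=np.radians(th);d=Rz(p[2])
X=d@[np.cos(th),0,np.sin(th)];Z=d@[-np.sin(th),0,np.cos(th)]
G=P0+.097*Z-.070*X
togo(G-[0,0,.0162],np.degrees(p[2]))
```

```text
bbox [254.  45. 382. 240.] tilt 46.7 dx 5.2mm dz -13.9mm res [-4.1  1.2 -0.1 -1.3  1.  -2.8] grip 0.269 32.0
t 13.9 tcp [ 0.4889 -0.0556  0.1632] yaw 4.7 tilt 0.0  move cm [ 2.  -0.1  7.1]  yaw row -0.0
```

Run:
```python
from est import *
for n in("w9","w10"):
    im=cv2.imread(f"pics/{n}.png").astype(int);m=(im[:,:,1]-im[:,:,2]>25)&(im[:,:,1]-im[:,:,0]>5);m[:,:280]=0;m[:,350:]=0
    print(n,np.argwhere(m).mean(0).round(1),m.sum(), [int(np.argmax(im[r,200:315].max(1)<75))+200 for r in (100,140,180,200)])
    print(im[225:262,316].mean(1).astype(int)[::2])
p=np.array([.6272,-.043,.0814]);P0=lamp(p,port(0,0,0))[0]
th=np.radians(26.2);d=Rz(p[2])
X=d@[np.cos(th),0,np.sin(th)];Z=d@[-np.sin(th),0,np.cos(th)]
togo(P0+.097*Z-.070*X-[0,0,.0162],np.degrees(p[2]))
```

```text
w9 [334.3 315.4] 544 [263, 254, 251, 262]
[132 127 123 146 161 198 197 197 197 197 197 196 202 135  84  84  84  84
  83]
w10 [334.3 315.2] 550 [263, 255, 264, 263]
[140 136 131 161 170 206 206 205 206 206 206 207 147 144  90  89  89  89
  91]
t 13.9 tcp [ 0.4889 -0.0556  0.1632] yaw 4.7 tilt 0.0  move cm [ 3.3 -0.1  3. ]  yaw row -0.0
```

The wand hasn't moved in the grip; the blob was just shadow merging with it. Now the aim position and hold.

Call:
carry_out(targets=[[1.5, -0.1, 0, 0, -1], [1.2, 0, 0.5, 0, -1], [0.6, 0, 0.8, 0, -1], [0, 0, 0.8, 0, -1], [0, 0, 0.6, 0, -1], [0, 0, 0.3, 0, -1], [0, 0, 0, 0, -1], [0, 0, 0, 0, -1], [0, 0, 0, 0, -1], [0, 0, 0, 0, -1], [0, 0, 0, 0, -1], [0, 0, 0, 0, -1]])

```text
t: 15.15
eef_pos: [0.5208, -0.0526, 0.1335]
tool_rot: [0.0, 0.999, 0.039, 0.0]
contact_force: [0.5, -0.3, -2.5]
gripper_width: 0.269
grasp_force: 32.0
```

Run:
```python
from est import *
p=np.array([.6272,-.043,.0814]);P0=lamp(p,port(0,0,0))[0]
th=np.radians(26.2);d=Rz(p[2])
X=d@[np.cos(th),0,np.sin(th)];Z=d@[-np.sin(th),0,np.cos(th)]
togo(P0+.097*Z-.070*X-[0,0,.0162],np.degrees(p[2]))
c=imaging.calibration("scene");im=imaging.read_camera("scene")
cv2.imwrite("pics/s2.png",im[:,:,::-1])
# where the grip top sits now (slide unmoved?) and wand eye prediction
print(proj(c,[lamp(p,port(0,.09,.051))[0],P0,P0+.06*Z]).round(1))
```

```text
t 15.2 tcp [ 0.5208 -0.0526  0.1335] yaw 4.4 tilt 0.0  move cm [ 0.1 -0.1  0.1]  yaw row -0.2
[[326.2 243.2]
 [290.3 252.2]
 [292.  233.2]]
```

Call:
carry_out(targets=[[0, 0, 0, 0, -1], [0, 0, 0, 0, -1], [0, 0, 0, 0, -1], [0, 0, 0, 0, -1], [0, 0, 0, 0, -1], [0, 0, 0, 0, -1], [0, 0, 0, 0, -1], [0, 0, 0, 0, -1], [0, 0, 0, 0, -1], [0, 0, 0, 0, -1], [0, 0, 0, 0, -1], [0, 0, 0, 0, -1]])

```text
t: 16.4
eef_pos: [0.5208, -0.0526, 0.1334]
tool_rot: [0.0, 0.999, 0.039, 0.0]
contact_force: [-0.4, 0.2, -2.8]
gripper_width: 0.268
grasp_force: 32.0
```

Call:
carry_out(targets=[[0, 0, 0, 0, -1], [0, 0, 0, 0, -1], [0, 0, 0, 0, -1], [0, 0, 0, 0, -1], [0, 0, 0, 0, -1], [0, 0, 0, 0, -1], [0, 0, 0, 0, -1], [0, 0, 0, 0, -1], [0, 0, 0, 0, -1], [0, 0, 0, 0, -1], [0, 0, 0, 0, -1], [0, 0, 0, 0, -1]])

```text
t: 17.6
eef_pos: [0.5207, -0.0526, 0.1334]
tool_rot: [-0.0, 0.999, 0.039, 0.0]
contact_force: [1.3, -0.2, -2.3]
gripper_width: 0.269
grasp_force: 32.0
```

The wand was held still for about 3 s. Now I back off and return to the rest.

Call:
carry_out(targets=[[-0.5, 0, -1, 0, -1], [-1.5, 0, -1.5, 0, -1], [-3, 0, -1, 0, -1], [-3, -1.5, 0, 0, -1], [0, -3.5, 0, 0, -1], [0, -4, 0, 0, -1], [0, -4, 0, 0, -1], [0, -4, 0, 0, -1], [0, -4, 0, 0, -1], [0, -4, 0, 0, -1], [0, -4, 0, 0, -1], [0, -4, 0, -2.9, -1]], force=25)

```text
t: 18.8
eef_pos: [0.4153, 0.2716, 0.1693]
tool_rot: [0.0, 0.998, 0.064, 0.001]
contact_force: [0.8, -1.0, -2.2]
gripper_width: 0.267
grasp_force: 32.0
```

Call:
carry_out(targets=[[0, -1, 0, 0, -1], [0, 0, 0, 0, -1], [0, 0, 0, 0, -1]])

```text
t: 19.1
eef_pos: [0.4144, 0.2786, 0.1684]
tool_rot: [0.001, 0.998, 0.063, -0.0]
contact_force: [0.4, -0.7, -2.5]
gripper_width: 0.273
grasp_force: 32.0
```

Run:
```python
from est import *
measure("w11")
togo([.4135,.2880,.0438],7.4)
```

```text
bbox [250.  47. 382. 222.] tilt 26.1 dx 0.4mm dz 0.0mm res [ 0.2 -0.   0.3 -0.   0.1  0. ] grip 0.273 32.0
t 19.1 tcp [0.4146 0.2781 0.1684] yaw 7.2 tilt 0.1  move cm [ 0.  -1.  12.5]  yaw row -0.2
```

Call:
carry_out(targets=[[0, -1, 0, 0, -1], [0, 0, 3, 0, -1], [0, 0, 3, 0, -1], [0, 0, 2.5, 0, -1], [0, 0, 0.5, 0, -1], [0, 0, 0.5, 0, -1], [0, 0, 0.5, 0, -1], [0, 0, 0.5, 0, -1], [0, 0, 0, 0, -1]], force=20)

```text
t: 20.05
eef_pos: [0.4138, 0.2909, 0.064]
tool_rot: [-0.001, 0.998, 0.064, 0.001]
contact_force: [1.9, 0.2, 1.1]
gripper_width: 0.271
grasp_force: 32.9
```

Run:
```python
from est import *
measure("w12")
togo([.4135,.2880,.0438],7.4);print(np.round(bot.get_obs()["contact_force"],1))
```

```text
bbox [254.  56. 378. 240.] tilt 41.2 dx 8.8mm dz -10.9mm res [-1.6  0.7  1.1 -0.7  1.8 -2.2] grip 0.271 32.9
t 20.1 tcp [0.4137 0.2909 0.0641] yaw 7.3 tilt 0.1  move cm [-0.1  0.3  2. ]  yaw row -0.1
[0.6 0.2 1.3]
```

Call:
carry_out(targets=[[0, 0.3, 0.3, 0, -1], [0, 0, 0.5, 0, -1], [0, 0, 0.5, 0, -1], [0, 0, 0.4, 0, -1], [0, 0, 0.3, 0, -1], [0, 0, 0, 0, -1], [0, 0, 0, 0, -1]])

```text
t: 20.8
eef_pos: [0.4131, 0.287, 0.0432]
tool_rot: [0.0, 0.998, 0.064, -0.0]
contact_force: [1.8, 0.5, 1.6]
gripper_width: 0.266
grasp_force: 33.6
```

Run:
```python
from est import *
measure("w13")
togo([.4135,.2880,.0438],7.4);print(np.round(bot.get_obs()["contact_force"],1))
```

```text
bbox [259.  80. 375. 196.] tilt 0.8 dx 5.5mm dz 8.9mm res [-0.6 -0.3 -1.6  0.1  1.1  1.8] grip 0.266 33.6
t 20.9 tcp [0.413  0.287  0.0432] yaw 7.3 tilt 0.0  move cm [ 0.1 -0.1 -0.1]  yaw row -0.1
[1.4 0.1 1.1]
```

Run:
```python
from est import *
for n in("w5","w13"):
    im=cv2.imread(f"pics/{n}.png");g=im.max(2)
    b=((im.min(2)>150)).astype(np.uint8);b[:,:240]=0;b[:,390:]=0;b[:170]=0
    k,l,s,ce=cv2.connectedComponentsWithStats(b);print(n,[(s[i].tolist(),ce[i].round(0).tolist()) for i in range(1,k) if 100<s[i,4]<3000])
    gr=(im[:,:,1].astype(int)-im[:,:,2]>25);gr[:,:280]=0;gr[:,350:]=0;gr[:230]=0
    q=np.argwhere(gr);print("green",q.min(0),q.max(0),len(q))
    m=(g<75)
    for r in range(60,205,10): 
        q=np.where(m[r,230:400])[0]; print(r,(q.min()+230,q.max()+230,len(q)) if len(q) else None,end=" ")
    print()
```

```text
w5 [([301, 195, 29, 27, 598], [315.0, 208.0])]
green [353 302] [384 333] 927
60 None 70 (np.int64(301), np.int64(330), 30) 80 (np.int64(282), np.int64(347), 66) 90 (np.int64(273), np.int64(356), 81) 100 (np.int64(267), np.int64(362), 93) 110 (np.int64(264), np.int64(365), 98) 120 (np.int64(262), np.int64(367), 104) 130 (np.int64(263), np.int64(365), 103) 140 (np.int64(266), np.int64(363), 98) 150 (np.int64(270), np.int64(373), 100) 160 (np.int64(278), np.int64(370), 93) 170 (np.int64(282), np.int64(372), 66) 180 (np.int64(339), np.int64(372), 8) 190 (np.int64(371), np.int64(372), 2) 200 (np.int64(329), np.int64(329), 1) 
w13 [([240, 170, 39, 140, 2959], [252.0, 228.0]), ([353, 188, 21, 18, 212], [360.0, 194.0]), ([301, 215, 29, 25, 589], [315.0, 227.0]), ([372, 234, 18, 70, 782], [382.0, 264.0]), ([279, 344, 14, 36, 376], [286.0, 362.0]), ([338, 346, 15, 34, 398], [345.0, 363.0])]
green [365 300] [384 331] 585
60 None 70 None 80 (np.int64(314), np.int64(317), 4) 90 (np.int64(290), np.int64(341), 52) 100 (np.int64(279), np.int64(352), 74) 110 (np.int64(272), np.int64(359), 88) 120 (np.int64(266), np.int64(365), 100) 130 (np.int64(263), np.int64(368), 106) 140 (np.int64(259), np.int64(373), 115) 150 (np.int64(262), np.int64(374), 111) 160 (np.int64(265), np.int64(373), 109) 170 (np.int64(270), np.int64(373), 100) 180 (np.int64(278), np.int64(373), 79) 190 (np.int64(293), np.int64(338), 46) 200 (np.int64(340), np.int64(341), 2)
```

Run:
```python
from est import *
c=imaging.calibration("wrist");t,y,M,o=tool()   # now (w13)
# w5 camera = same camera rigid to tool: shift by tool displacement
import copy
def shifted(c,d):
    k=copy.deepcopy(c);k["extrinsics"][:3,3]=c["extrinsics"][:3,3]-c["extrinsics"][:3,:3]@d;return k
t5=np.array([.4172,.2874,.0436]);c5=shifted(c,t5-t)
print("b5 pred",outline(c5,t5,M,0,0,.0002)[0].round(0))
ex=np.array([M[0,0],M[1,0],0]);
W5=np.array([.4023,.2855,.06])
def inx(uv,z=.073): return (ray(c5,uv,z)-W5)@ex
xb=inx((315,208));xg=inx((317,353));print("button x",xb,"green front x",xg)
# joint fit now: tilt,dx,dz
def f(p):
    b,O,X,Z=outline(c,t,M,p[0]*30,p[1]*.01,p[2]*.01)
    q=proj(c,[O+xb*X+.013*Z,O+xg*X+.013*Z])
    return np.r_[b-[259,80,371,196],q[:,1]-[227,365]]
r=least_squares(f,[0,0,0]);print("tilt",r.x[0]*30,"dx",r.x[1]*10,"dz",r.x[2]*10,r.fun.round(1))
b,O,X,Z=outline(c,t,M,*(r.x*[30,.01,.01]));d=O-np.array([.4023,.2855,.06]);print("origin now vs start along x %.4f z %.4f"%(d@ex,d[2]))
```

```text
b5 pred [261.  64. 370. 175.]
button x 0.04866580770533659 green front x -0.029425162478968057
tilt 2.4653749089732346 dx 6.515326658355177 dz 3.0449573055327885 [ 1.3 -0.3  0.5 -0.   0.2  0.1]
origin now vs start along x -0.0108 z 0.0015
```

The wand is nearly level but sits about 11 mm back in the rest, so I slide it forward 9 mm and press lightly before releasing.

Call:
carry_out(targets=[[0.3, 0, -0.1, 0, -1], [0.3, 0, 0, 0, -1], [0.3, 0, 0, 0, -1], [0, 0, 0.3, 0, -1], [0, 0, 0, 0, -1], [0, 0, 0, 0, 0], [0, 0, 0, 0, 0.5], [0, 0, 0, 0, 1], [0, 0, 0, 0, 1], [0, 0, 0, 0, 1], [0, 0, 0, 0, 1], [0, 0, 0, 0, 1]])

```text
t: 22.05
eef_pos: [0.4223, 0.2883, 0.0414]
tool_rot: [-0.0, 0.998, 0.064, 0.0]
contact_force: [1.6, 1.2, -0.0]
gripper_width: 0.997
grasp_force: 0.0
```

Call:
carry_out(targets=[[0, 0, -2, 0, 1], [0, 0, -3, 0, 1], [0, 0, -4, 0, 1], [0, 0, -4, 0, 1], [0, 0, -4, 0, 1], [0, 0, -4, 0, 1], [5, 0, 0, 0, 1], [5, 0, 0, 0, 1], [0, 0, 0, 0, 1], [0, 0, 0, 0, 1]])

```text
t: 23.05
eef_pos: [0.5219, 0.3007, 0.2505]
tool_rot: [0.0, 0.998, 0.063, -0.001]
contact_force: [-0.8, -0.1, -0.4]
gripper_width: 0.999
grasp_force: 0.0
```

Run:
```python
from h import *
c4=np.load("w4cal.npy",allow_pickle=True).item()
togo([.5165,.2696,.2692],4.7);print(bot.get_obs()["contact_force"])
c=imaging.calibration("wrist");im=imaging.read_camera("wrist")[:,:,::-1];cv2.imwrite("pics/w14.png",im)
def feats(im,cc,name):
    a=im.astype(int)
    pj=proj(cc,[[.485,.297,.06],[.4505,.2915,.073]])  # head, button
    u,v=pj[0].round().astype(int)
    gr=(a[:,:,1]-a[:,:,2]>25)&(a[:,:,1]-a[:,:,0]>5);q=np.argwhere(gr)
    m=np.zeros(gr.shape,np.uint8);m[max(0,v-45):v+40,u-40:u+40]=(a.max(2)<62)[max(0,v-45):v+40,u-40:u+40]
    k,l,s,ce=cv2.connectedComponentsWithStats(m);i=1+np.argmax(s[1:,4])
    u,v=pj[1].round().astype(int);w=np.zeros(gr.shape,np.uint8);w[v-18:v+18,u-10:u+12]=(a.min(2)>150)[v-18:v+18,u-10:u+12]
    g=np.median(q,0)[::-1];bc=np.argwhere(w).mean(0)[::-1]
    print(name,"head bbox",s[i],"green",g,"button",bc.round(1))
    print("  world green",ray(cc,g,.073).round(4),"button",ray(cc,bc,.073).round(4),"head top-edge",ray(cc,(s[i,0]+s[i,2]/2,s[i,1]),.076).round(4))
feats(cv2.imread("pics/w4.png"),c4,"before"); feats(im,c,"after")
# slide check from the top camera: amber pixels & opening
t=imaging.read_camera("top")[:,:,::-1];cv2.imwrite("pics/top2.png",t)
```

```text
t 23.1 tcp [0.5219 0.3007 0.2505] yaw 7.2 tilt 0.1  move cm [-0.9  3.  -1.9]  yaw row 2.5
[-0.79894092 -0.05434974 -0.40449924]
before head bbox [ 272  162   48   45 1045] green [297. 287.] button [291.4 218.8]
  world green [0.3604 0.2797 0.073 ] button [0.4507 0.2919 0.073 ] head top-edge [0.5181 0.2908 0.076 ]
after head bbox [ 296  172   46   48 1335] green [315.  301.5] button [315.1 231.8]
  world green [0.3603 0.2808 0.073 ] button [0.4506 0.2921 0.073 ] head top-edge [0.5193 0.2967 0.076 ]
```

Run:
```python
from h import *
c=imaging.calibration("top");p=np.array([.6272,-.043,.0814]);ys=np.arange(-.12,.12,.001)
for n in("top0","top2"):
    im=cv2.GaussianBlur(cv2.imread(f"pics/{n}.png"),(3,3),0).astype(np.float32)
    uv=proj(c,lamp(p,[port(0,y,.008) for y in ys])).astype(np.float32)
    v=cv2.remap(im,uv[None,:,0],uv[None,:,1],cv2.INTER_LINEAR)[0]
    g=v[:,2];e=np.where(np.diff((g>105).astype(int)))[0];print(n,(ys[e]*1000).round(),"at port BGR",v[120].round())
```

```text
top0 [-100.  -77.  -28.   56.] at port BGR [64. 63. 61.]
top2 [-47. -22.  22. 110.] at port BGR [ 40.  73. 117.]
```

The opening is centred on the glass (edges at −22 and +22 mm) and the wand is back to within about 1 mm. Handing in.

```bash
python3 -c "
from station import bot
print(bot.hand_in())"
```

```text
the job is handed in; nothing more can be done
None
```

The job is handed in and no verdict came back: by my measurements the slide opening is centred over the port glass to about 1 mm. I held the wand's eye about 4° off square to the glass, roughly 60 mm away, still for about 3 s. The wand is back in its rest to within about 1 mm of how it lay; I did not re-measure the bystanders at the end.

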